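Find the foot blocks that still grip on a sloped slip board

TASK

Three instrument foot blocks that look alike stand in a row against the low fence of the sloped steel slip board; some soles still grip, others have hardened and are slippery. Drag each block on the board to feel how hard it drags: leave those that grip standing on the upper half, wholly past the scribed line, and leave or put back the slippery ones at the low fence. Keep every block flat on the board, never lifted or tipped, press only lightly, never let go of one where it would slide away down the slope, and do not disturb the bin and the tin.

Things in the scene. Friction and masses are not known exactly. Their poses are not given: they have to be found in the camera images.
- slip_board: steel slip board fixed to the cart, sloped 0.36 rad: its x runs uphill along the face, to the robot's left, y across (towards the robot), z square to the face. Face 8 mm above its origin, which lies mid-board. 200 mm along x, 260 mm along y; a lip 6 mm high at the top edge and a rubber one at the bottom, inner side at x = -95 mm: the low fence. A dark scribed line runs along y at x = 0.
- foot_a: instrument foot block: grey block 70 mm along x, 28 mm along y, 38 mm high, of which the lowest 6 mm are the black rubber sole. Origin at the centre of the sole's underside, z up from the board. The three start against the fence, their x nearly uphill (within 0.01 rad), about 75 mm apart along the board's y; each can slide uphill without meeting another. Grip across y, low down.
- foot_b: foot block, same look and sizes as foot_a. Every block weighs 2.3 to 3.8 N. Dragged, a gripping one resists with 0.50 to 0.70 of the load square to the face (its weight plus any pressing), a slippery one with less than 0.32; the slope's own pull, 0.35 of the weight, comes on top uphill and off downhill. So gripping blocks stay put on the slope and slippery ones slide down.
- foot_c: foot block, same look and sizes as foot_a. No sole may bear more than 40 N. Closing fingers can push a block down by several newtons, and a block dragged by its upper part digs in its leading edge, so the load grows: ease it upward when it does. The load changes by roughly 5 to 20 N for each millimetre up or down.
- waste_bin: narrow open white bin, 60 x 32 x 115 mm high, standing loose on the cart left of the board; leave it alone. Origin at the centre of its underside.
- flat_tin: flat round tin, 71 mm across, 30 mm high, standing loose on the cart behind the board; leave it alone. Origin at the centre of its underside.
Not all that is in view belongs to the job. What is shaped like the foot_c but blue is not meant. What is shaped like the foot_a but orange is not meant.

How it is judged:
At the end, for the whole second after the job is handed in: The two gripping blocks stand at rest on the upper half, the whole sole past the scribed line (centre over 33 mm uphill of it); the slippery one stands at rest by the low fence (centre over 45 mm downhill of the line, sole within 15 mm of the fence); all flat on the board (((x of each of foot_a, foot_b in the frame of slip_board above 0.033 m and x of foot_c in the frame of slip_board below -0.045 m) or (x of each of foot_a, foot_c in the frame of slip_board above 0.033 m and x of foot_b in the frame of slip_board below -0.045 m) or (x of foot_a in the frame of slip_board below -0.045 m and x of each of foot_b, foot_c in the frame of slip_board above 0.033 m)) and linear speed of each of foot_a, foot_b, foot_c below 0.01 m/s and angle between the z axis of each of foot_a, foot_b, foot_c and the z axis of slip_board, either way round below 0.05 rad and z of each of foot_a, foot_b, foot_c in the frame of slip_board below 0.011 m); the robot touches nothing.
It fails at once if a foot block slides freely down the board, touched by no finger, at more than 0.15 m/s ((linear speed of foot_a above 0.15 m/s and contact force between the fingers and foot_a below 0.02 N) or (linear speed of foot_b above 0.15 m/s and contact force between the fingers and foot_b below 0.02 N) or (linear speed of foot_c above 0.15 m/s and contact force between the fingers and foot_c below 0.02 N)).
It fails at once if a foot block is lifted more than 7 mm off the board (z of any of foot_a, foot_b, foot_c in the frame of slip_board above 0.015 m).
It fails at once if a foot block is tipped by more than about 15 degrees from square to the board (angle between the z axis of any of foot_a, foot_b, foot_c and the z axis of slip_board, either way round above 0.26 rad).
It fails at once if a foot block is pressed on the board with more than 40 N (contact force between any of foot_a, foot_b, foot_c and slip_board above 40 N).
It fails at once if the bin or the tin is moved more than 15 mm or tipped (distance of any of waste_bin, flat_tin from where it was at the start of the episode above 0.015 m or angle between any of waste_bin, flat_tin's own z axis and vertical above 0.3 rad).
It also fails if it takes over 72 s, if anything falls off the work surface, if the arm or the gripper's body presses on something with over 40 N, if the wrist force passes 120 N, or if a joint passes its speed limit or range.

ROBOT

A 6-joint arm with a two-finger parallel gripper is mounted at the origin on a cart in front of the work surface, level with it; the furniture and walls round the work are solid. World frame = base frame: x ahead of the robot, y to its left, z up, the work surface at z = 0. Lengths are in m, angles in rad, forces in N, time in s.
With the tool pointing down it reaches from about 0.275 to 0.85 m from the base axis. Payload 19 kg.
Tool frame: the origin (TCP) lies at the very end of the fingers, on their centre line; the grasp point (between the pads) lies 19 mm behind it; z points along the fingers, x is the direction in which the jaws open and shut, and the axes are right-handed (so a half turn about z gives the same grasp; the last joint's range is limited). The gripper opens to 85 mm and grips with 20 to 120 N. Pads are 22 mm wide; open, the fingers measure 114 mm over their backs; the gripper's body (76 mm by 85 mm) begins 54 mm behind the grasp point. The pads swing forward as they close: fully open they stand 13 mm farther back than shut.
Start: joints at [-0.134, 0.15, 1.437, -0, 1.554, -0.134], TCP at [0.575, -0, 0.198] pointing down, gripper open.
Joint ranges: [-2.8, 2.8], [-0.68, 2.1], [0.12, 2.68], [-1.39, 4.53], [0.16, 2.79], [-2.81, 2.81]. Speed limits (rad/s): [1.89, 1.89, 2.22, 3.01, 3.01, 3.01].

INTERFACE

Orientations are given as a rotation vector (axis times angle).
In Python, from cell import arm gives the robot as it stands.
- The arm moves only by the shell command python3 -m inch 'ROWS' [FORCE]. ROWS is JSON, a list of rows, each a list of 3 entries, a list of its own where there are three numbers: the shift along the world's x, y, z in m, then the turn, a rotation vector about the world's x, y, z in rad, then the finger opening in m, from 0 to 0.0854. In form: [[[dx, dy, dz], [ax, ay, az], grip], ...]. A call has exactly 8 rows; each row shifts and turns the commanded pose from where the row before left it; what a row does not reach is not made up. A row lasts 1/12 s, in which the tool goes at most 41.7 mm and 7.16 degrees, less where a joint would pass 70% of its speed; a pose out of reach is approached as far as the arm can. A call with a gripper value outside its range is refused whole. The fingers move at their own pace and stop on an object; FORCE is the grip in N (left out, the last holds). Time passes only in rows, so rows that do not move let the fingers close, or fill a call up. It gives the time, the measured TCP pose, the force and the opening at its end, in the units of the state.
- arm.read_state(): the state, without advancing time (a new reading comes with each control period).
- arm.get_image(name): name is "scene" or "side" or "wrist"; returns a dict with "color" (420x560x3 uint8, red, green, blue), "z_map" (420x560 float32, m along the optical axis (not along the pixel's ray), 0 where there is no reading), "fx", "fy", "cx", "cy" (pixels), "rvec" (rotation vector, rad) and "tvec" (3), from world to camera coordinates, as OpenCV has them. Camera axes: x right, y down, z forward; pixel columns grow to the right and rows downward; lengths in m; the calibration is good to about 2 mm. A picture is of the moment at which its call begins.
- arm.hand_in(): hands the job in, once; it reports no verdict.
The state is a dict: "t": time; "joint_positions": joint angles; "joint_velocities": joint speeds; "tau": joint torques, N m; "eef_pos": TCP position; "tcp_rot": TCP orientation; "contact_force": force on the tool from outside, world axes, zero at the start; "moment": the same for the moment, N m; "width": opening from 0.0 (shut) to 1.0 (fully open).
Only numpy, scipy, OpenCV 4.12 (cv2) and the standard library are available. Lean on these libraries where they do the work, as an engineer would, in place of code of your own. Each camera call takes 0.05 s, during which the arm holds its last target. There are 200 camera calls.

## Working session

There is one attempt and no reset: what is moved stays moved. The work goes in short steps, Python scripts to look and compute and a shell command to move; the robot and the scene stay as the last step left them, time stands still between calls to the robot, and variables do not carry over. Pictures are saved under pics/ and viewed, about 8 in all and at most 12, crops included, and the job is handed in when it is done.

```bash
ls; mkdir -p pics; python3 - <<'E'
from cell import arm
import cv2,numpy as np
print(arm.read_state())
ims=[]
for n in("scene","side"):
    d=arm.get_image(n); np.savez(f"pics/{n}0.npz",**d); ims.append(d["color"][:,:,::-1])
    print(n,d["fx"],d["cx"],d["cy"],d["rvec"],d["tvec"])
    cv2.imwrite(f"pics/{n}0.png",ims[-1])
E
```

```text
pics
{'t': 0.0, 'joint_positions': array([-1.34019518e-01,  1.50959162e-01,  1.43801240e+00,  2.87773148e-05,
        1.55380757e+00, -1.33966843e-01]), 'joint_velocities': array([ 9.24180713e-04, -5.59586096e-04, -1.43696275e-04, -1.91896685e-03,
       -1.62215111e-03, -7.24665874e-05]), 'tau': array([ 9.08163997e-05, -7.13061190e+01, -5.70858908e+01, -1.86872212e-04,
        9.14935896e-03,  2.21375326e-04]), 'eef_pos': array([5.74717366e-01, 1.74147599e-05, 1.97400048e-01]), 'tcp_rot': array([-3.14140509e+00,  8.35315961e-05,  1.84087122e-03]), 'contact_force': array([ 0.56456179, -0.32579717, -0.18383694]), 'moment': array([ 0.03669022,  0.03339594, -0.05270597]), 'width': 1.004620741062038}
scene 437.4701596980116 278.70663203668244 210.50084137195316 [ 1.01438537 -2.37604932  1.13406983] [0.51734802 0.25959387 0.64032973]
side 498.60208698480045 274.8871312212781 202.1722289290771 [ 1.54310702  1.4839872  -0.95100138] [-0.18322048 -0.1776736   1.40193218]
```

View pics/scene0.png

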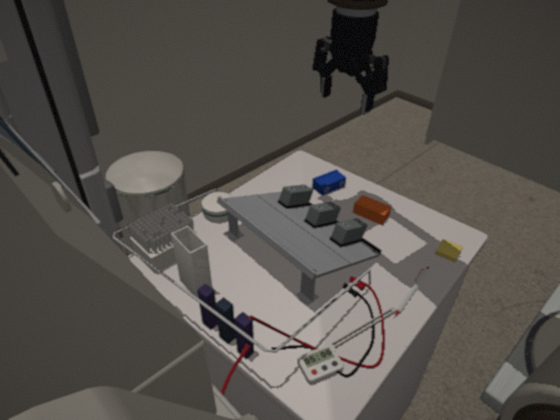

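View pics/side0.png

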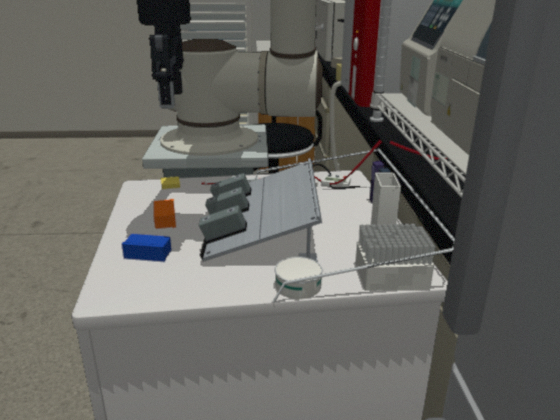

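The scene view shows the three grey blocks at about (295,195), (322,212) and (349,232), the bin at (192,262) and the tin at (217,206). The side view shows the same, with the top lip at about (312,190) and the tin at (299,273). Next I fit the board plane and the blocks from depth.

```bash
cat > h.py <<'E'
import numpy as np,cv2
from scipy.spatial.transform import Rotation as R
def cloud(d):
    z=d["z_map"].astype(float);v,u=np.mgrid[:z.shape[0],:z.shape[1]]
    P=np.stack([(u-d["cx"])/d["fx"]*z,(v-d["cy"])/d["fy"]*z,z],-1)
    P=(P-d["tvec"])@R.from_rotvec(np.ravel(d["rvec"])).as_matrix()
    P[z<=0]=np.nan
    return P
E
python3 - <<'E'
from h import *
for n,poly in(("scene",[(228,205),(275,203),(360,258),(315,268)]),("side",[(262,190),(303,172),(312,215),(262,228)])):
    d=dict(np.load(f"pics/{n}0.npz"));P=cloud(d);c=d["color"].astype(int)
    m=np.zeros(P.shape[:2],np.uint8);cv2.fillPoly(m,[np.array(poly)],1)
    q=P[(m>0)&np.isfinite(P[...,0])]
    for _ in range(4):
        o=np.median(q,0);nn=np.linalg.svd(q-q.mean(0),full_matrices=False)[2][2];nn*=np.sign(nn[2]);r=(q-q.mean(0))@nn;q0=q.mean(0);q=q[abs(r)<.004]
    print(n,len(q),"n",nn,"tilt",np.arccos(nn[2]),"yaw of uphill",np.arctan2(-nn[1],-nn[0]))
    ux=-nn*nn[2]+[0,0,1];ux/=np.linalg.norm(ux);uy=np.cross(nn,ux)
    L=(P-q0)@np.stack([ux,uy,nn]).T
    print("q0",q0)
    # board extents
    b=(abs(L[...,2])<.004)&(abs(L[...,0])<.16)&(abs(L[...,1])<.2)
    lab=cv2.connectedComponentsWithStats(b.astype(np.uint8))
    i=1+np.argmax(lab[2][1:,4]);s=L[lab[1]==i];print("face ext",np.percentile(s,[0,.5,50,99.5,100],0))
    t=((L[...,2]>.030)&(L[...,2]<.050)&(abs(L[...,0])<.2)&(abs(L[...,1])<.17)).astype(np.uint8)
    k,lb,st,ce=cv2.connectedComponentsWithStats(t)
    for j in range(1,k):
        if st[j,4]>40:
            s=L[lb==j];p=P[lb==j];print("top",st[j,4],ce[j].round(),"L",np.percentile(s,[2,50,98],0).round(4).tolist(),"W",p.mean(0).round(4))
    # bin, tin
    zz=P[...,2]
    for nm,lo,hi in(("bin",.105,.125),("tin",.024,.036)):
        t=((zz>lo)&(zz<hi)&(P[...,0]>.2)&(P[...,0]<.9)&(abs(P[...,1])<.5)).astype(np.uint8)
        k,lb,st,ce=cv2.connectedComponentsWithStats(t)
        for j in range(1,k):
            if st[j,4]>60:p=P[lb==j];print(nm,st[j,4],ce[j].round(),np.percentile(p,[2,98],0).round(3).tolist())
E
```

```text
scene 3282 n [-0.01547056 -0.35196668  0.93588467] tilt 0.3600344902487364 yaw of uphill 1.5268699984475333
q0 [0.52479957 0.16984989 0.06097922]
face ext [[-1.29087349e-01 -1.54053569e-01 -3.99061595e-03]
 [-1.26174825e-01 -1.50154346e-01 -3.68450846e-03]
 [-4.77060765e-03  3.05970136e-03 -2.48638200e-06]
 [ 7.01126841e-02  1.07355533e-01  3.74347953e-03]
 [ 7.14817348e-02  1.08202017e-01  3.99197417e-03]]
top 107 [321. 182.] L [[-0.1993, -0.1365, 0.0302], [-0.1904, -0.116, 0.0347], [-0.1799, -0.0989, 0.0395]] W [ 0.6327 -0.0251  0.0265]
top 255 [297. 190.] L [[-0.122, -0.1094, 0.0302], [-0.0823, -0.0905, 0.0373], [-0.0552, -0.0821, 0.0392]] W [0.6131 0.0745 0.0652]
top 117 [365. 207.] L [[-0.1998, -0.0179, 0.0302], [-0.1959, 0.0058, 0.0362], [-0.1892, 0.0376, 0.0396]] W [ 0.5094 -0.0251  0.0255]
top 283 [324. 208.] L [[-0.1219, -0.0314, 0.0303], [-0.0811, -0.0131, 0.0374], [-0.0548, -0.0041, 0.0392]] W [0.5356 0.0788 0.0657]
top 312 [351. 225.] L [[-0.1217, 0.0371, 0.0305], [-0.082, 0.054, 0.0374], [-0.0551, 0.0636, 0.0392]] W [0.4681 0.0813 0.0657]
bin 354 [189. 241.] [[0.566, 0.3
[... 1536 characters left out ...]
1]] W [0.5464 0.0711 0.0635]
top 437 [219. 217.] L [[-0.1371, -0.0667, 0.0304], [-0.1028, -0.0614, 0.0372], [-0.0703, -0.0404, 0.0392]] W [0.6239 0.0675 0.0636]
bin 1144 [436. 145.] [[0.212, 0.469, 0.107], [0.588, 0.499, 0.121]]
bin 296 [387. 182.] [[0.567, 0.328, 0.105], [0.629, 0.361, 0.115]]
tin 387 [418. 192.] [[0.212, 0.447, 0.025], [0.645, 0.45, 0.036]]
tin 348 [163. 208.] [[0.473, -0.065, 0.025], [0.539, -0.024, 0.029]]
tin 530 [146. 241.] [[0.613, -0.087, 0.025], [0.654, -0.019, 0.029]]
tin 471 [224. 243.] [[0.629, 0.044, 0.024], [0.675, 0.103, 0.036]]
tin 1052 [297. 271.] [[0.701, 0.157, 0.025], [0.77, 0.219, 0.034]]
tin 484 [398. 273.] [[0.745, 0.285, 0.024], [0.752, 0.381, 0.036]]
```

```bash
cat >> h.py <<'E'
n=np.array([-.0165,-.3518,.9359]);n/=np.linalg.norm(n)
ux=-n*n[2]+[0,0,1];ux/=np.linalg.norm(ux);uy=np.cross(n,ux)
B=np.stack([ux,uy,n],1)   # board axes in world
E
python3 - <<'E'
from h import *
from cell import arm
Q={}
q0=np.array([.52479957,.16984989,.06097922]);q1=np.array([.57171307,.1792635,.06609908])
off=(q1-q0)@n;print("plane offset side-scene",off)
print("B",B.round(4).tolist())
for nm,q in(("scene",q0),("side",q1)):
    d=dict(np.load(f"pics/{nm}0.npz"));P=cloud(d)
    L=(P-q0)@B;L[...,2]=(P-q)@n
    t=((abs(L[...,2]-.038)<.0025)&(L[...,0]<-.03)&(L[...,0]>-.16)&(abs(L[...,1])<.17)).astype(np.uint8)
    k,lb,st,ce=cv2.connectedComponentsWithStats(t)
    for j in range(1,k):
        if st[j,4]>60:
            s=L[lb==j];r=cv2.minAreaRect((s[:,:2]*1000).astype(np.float32));c=np.percentile(s,[1,99],0).mean(0)
            print(nm,st[j,4],"rect",np.round(r[0],1),np.round(r[1],1),round(r[2],1),"mid",c.round(4),"h",np.median(s[:,2]).round(4))
            w=q0+B@np.array([r[0][0]/1000,r[0][1]/1000,.004]); print("   tcp world at h=4mm",w.round(4))
Rt=np.stack([-uy,-ux,-n],1);s=arm.read_state()
print("det",np.linalg.det(Rt),"turn",(R.from_matrix(Rt)*R.from_rotvec(s['tcp_rot']).inv()).as_rotvec())
E
```

```text
plane offset side-scene 0.0007059158860312021
B [[0.0438, -0.9989, -0.0165], [0.9349, 0.0469, -0.3518], [0.3522, 0.0, 0.9359]]
scene 177 rect [-89.4 -96.2] [69.4 28.8] 1.3 mid [-0.0889 -0.096   0.0374] h 0.0377
   tcp world at h=4mm [0.6169 0.0804 0.0332]
scene 199 rect [-89.3 -18.2] [67.9 28.8] 1.8 mid [-0.0893 -0.0182  0.0375] h 0.0377
   tcp world at h=4mm [0.539  0.0841 0.0333]
scene 230 rect [-88.8  49.5] [27.3 69.4] 89.1 mid [-0.0888  0.0499  0.0375] h 0.0379
   tcp world at h=4mm [0.4714 0.0878 0.0335]
side 194 rect [-92.2  46.5] [29.8 68.6] 89.5 mid [-0.0916  0.0463  0.0375] h 0.0378
   tcp world at h=4mm [0.4742 0.0845 0.0323]
side 231 rect [-92.1 -21. ] [68.7 29.5] 0.2 mid [-0.0921 -0.0212  0.0375] h 0.0378
   tcp world at h=4mm [0.5416 0.0813 0.0323]
side 294 rect [-92.  -97.7] [69.3 30.3] 0.4 mid [-0.0919 -0.0989  0.0376] h 0.0378
   tcp world at h=4mm [0.6183 0.0778 0.0323]
det 0.9999999999999997 turn [ 0.35967389 -0.00951842 -0.04657819]
```

```bash
cat > st.py <<'E'
# TCP error to given block target (avg), in board axes; force in board axes
from h import *
from cell import arm
import sys
T=dict(far=[.6176,.0791,.0328],mid=[.5403,.0827,.0328],near=[.4728,.0862,.0329])
s=arm.read_state();o=B.T@(s['eef_pos']-T[sys.argv[1]])*1000
Rt=np.stack([-uy,-ux,-n],1)
e=(R.from_matrix(Rt)*R.from_rotvec(s['tcp_rot']).inv()).as_rotvec()
print("t",round(s['t'],2),"board mm from start x,y,h-4:",o.round(1),"F board",(B.T@s['contact_force']).round(2),"w mm",round(s['width']*85.4,1),"turn left",e.round(4),"world left",(np.array(T[sys.argv[1]])-s['eef_pos']).round(4))
E
python3 -m inch '[[[-0.0129,0.0072,-0.0112],[0.045,-0.0012,-0.0058],0.05],[[-0.0129,0.0072,-0.0112],[0.045,-0.0012,-0.0058],0.05],[[-0.0129,0.0072,-0.0112],[0.045,-0.0012,-0.0058],0.05],[[-0.0129,0.0072,-0.0112],[0.045,-0.0012,-0.0058],0.05],[[-0.0129,0.0072,-0.0112],[0.045,-0.0012,-0.0058],0.05],[[-0.0129,0.0072,-0.0112],[0.045,-0.0012,-0.0058],0.05],[[-0.0129,0.0072,-0.0112],[0.045,-0.0012,-0.0058],0.05],[[-0.0129,0.0072,-0.0112],[0.045,-0.0012,-0.0058],0.05]]' 20
python3 -m inch '[[[0,0,0],[0,0,0],0.05],[[0,0,0],[0,0,0],0.05],[[0,0,0],[0,0,0],0.05],[[0,0,0],[0,0,0],0.05],[[0,0,0],[0,0,0],0.05],[[0,0,0],[0,0,0],0.05],[[0,0,0],[0,0,0],0.05],[[0,0,0],[0,0,0],0.05]]'
python3 st.py near
```

```text
t: 0.77
eef_pos: [0.4711, 0.058, 0.1078]
tcp_rot: [-2.779, 0.066, -0.014]
contact_force: [0.7, -0.2, -0.1]
width: 0.585
t: 1.43
eef_pos: [0.4719, 0.0576, 0.1084]
tcp_rot: [-2.781, 0.065, -0.013]
contact_force: [-0.1, 0.6, 0.3]
width: 0.586
t 1.43 board mm from start x,y,h-4: [-0.2 -0.4 80.8] F board [0.65 0.15 0.07] w mm 50.0 turn left [ 0.0001  0.0011 -0.    ] world left [ 0.0009  0.0286 -0.0755]
```

```bash

python3 -m inch '[[[0.0002,0.0036,-0.0094],[0,0,0],0.05],[[0.0002,0.0036,-0.0094],[0,0,0],0.05],[[0.0002,0.0036,-0.0094],[0,0,0],0.05],[[0.0002,0.0036,-0.0094],[0,0,0],0.05],[[0.0002,0.0036,-0.0094],[0,0,0],0.05],[[0.0002,0.0036,-0.0094],[0,0,0],0.05],[[0.0002,0.0036,-0.0094],[0,0,0],0.05],[[0,0.0018,-0.0047],[0,0,0],0.05]]' 20
python3 st.py near
python3 - <<'E'
from cell import arm;import cv2,numpy as np
a=arm.get_image("side")["color"];b=arm.get_image("wrist")["color"]
a=cv2.resize(a[110:290,110:350],(560,420),interpolation=cv2.INTER_CUBIC)
cv2.imwrite("pics/a1.png",np.vstack([cv2.resize(a,(400,300)),cv2.resize(b,(400,300))])[:,:,::-1])
E
```

```text
t: 2.1
eef_pos: [0.4726, 0.0852, 0.0363]
tcp_rot: [-2.78, 0.065, -0.011]
contact_force: [0.7, 0.2, 0.3]
width: 0.588
t 2.1 board mm from start x,y,h-4: [0.3 0.1 3.6] F board [ 0.29 -0.66  0.24] w mm 50.2 turn left [-0.0005 -0.0004 -0.0001] world left [ 0.0002  0.001  -0.0034]
```

View pics/a1.png

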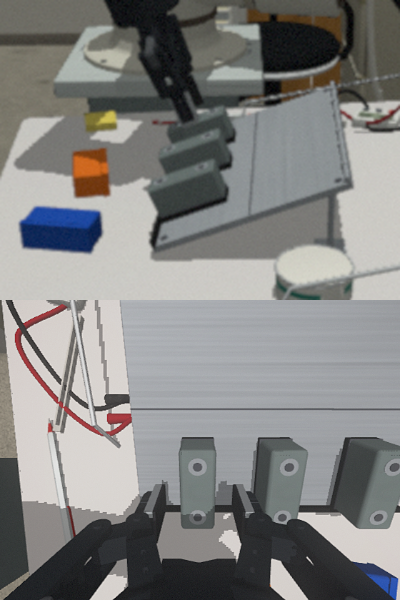

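Side crop: the gripper straddles the near block. Wrist view: the block at (197,480) sits centred between the fingers at about 155 and 243. I'll lower the last 3 mm and close.

```bash

python3 -m inch '[[[0,0.0005,-0.0014],[0,0,0],0.05],[[0,0.0005,-0.0014],[0,0,0],0.036],[[0,0,0],[0,0,0],0.034],[[0,0,0],[0,0,0],0.032],[[0,0,0],[0,0,0],0.030],[[0,0,0],[0,0,0],0.028],[[0,0,0],[0,0,0],0.026],[[0,0,0],[0,0,0],0.024]]' 20
python3 st.py near
python3 -m inch '[[[0,0,0],[0,0,0],0.020],[[0,0,0],[0,0,0],0.020],[[0,0,0],[0,0,0],0.020],[[0,0,0],[0,0,0],0.020],[[0,0,0],[0,0,0],0.020],[[0,0,0],[0,0,0],0.020],[[0,0,0],[0,0,0],0.020],[[0,0,0],[0,0,0],0.020]]'
python3 st.py near
```

```text
t: 2.87
eef_pos: [0.4732, 0.0855, 0.0351]
tcp_rot: [-2.781, 0.065, -0.014]
contact_force: [0.1, 0.3, -1.0]
width: 0.28
t 2.87 board mm from start x,y,h-4: [ 0.2 -0.5  2.3] F board [-0.08 -0.11 -1.03] w mm 23.9 turn left [-0.0001  0.0012  0.0003] world left [-0.0004  0.0007 -0.0022]
t: 3.53
eef_pos: [0.4732, 0.0856, 0.0351]
tcp_rot: [-2.781, 0.065, -0.013]
contact_force: [-0.1, -0.2, 0.1]
width: 0.232
t 3.53 board mm from start x,y,h-4: [ 0.2 -0.4  2.2] F board [-0.11  0.07  0.19] w mm 19.8 turn left [-0.0001  0.001   0.0002] world left [-0.0004  0.0006 -0.0022]
```

```bash

python3 - <<'E'
from cell import arm;import cv2,numpy as np
b=arm.get_image("wrist")["color"];a=arm.get_image("scene")["color"][120:300,270:450]
cv2.imwrite("pics/a2.png",np.hstack([b,cv2.resize(a,(240,420))[:,:]])[:,:,::-1])
E
```

```text
(no output)
```

View pics/a2.png

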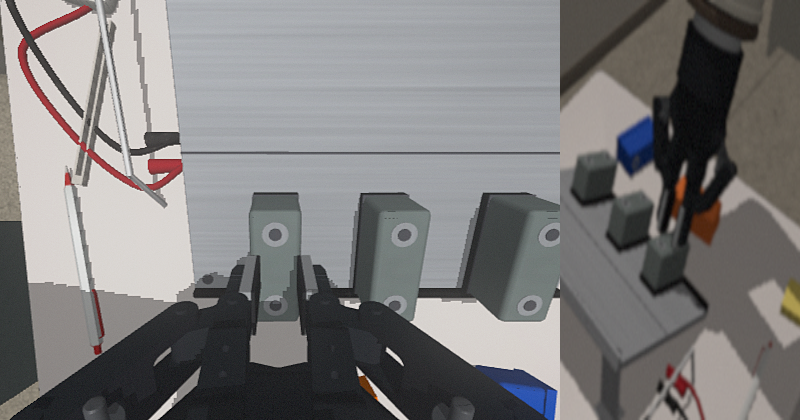

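```bash

python3 - <<'E'
from h import *
from cell import arm
np.set_printoptions(suppress=True,precision=1)
T=np.array([.4728,.0862,.0329])
s=arm.read_state();print((B.T@(s['eef_pos']-T)*1000))
for nm in("scene","side","wrist"):
    d=arm.get_image(nm);P=cloud(d);c=d["color"].astype(int);L=(P-T)@B*1000+[0,0,4]
    m=(L[...,2]>12)&(L[...,2]<120)&(abs(L[...,0])<90)&(abs(L[...,1])<60)&np.isfinite(P[...,0])
    dark=m&(c.max(-1)<75)
    for lo,hi in((12,25),(25,40),(40,55),(55,70),(70,90)):
        q=L[dark&(L[...,2]>=lo)&(L[...,2]<hi)]
        if len(q)>5:print(nm,"dark h",lo,hi,len(q),"x",np.percentile(q[:,0],[5,50,95]),"y",np.percentile(q[:,1],[5,50,95]))
    top=m&(abs(L[...,2]-38)<4)&(c.max(-1)>75)&(abs(L[...,1])<25)
    q=L[top];
    if len(q):print(nm,"block top",len(q),"x",np.percentile(q[:,0],[2,98]),"y",np.percentile(q[:,1],[2,98]),"h",np.median(q[:,2]))
E
```

```text
[ 0.2 -0.4  2.3]
scene dark h 12 25 310 x [-26.8  18.6  35.6] y [-55.5   1.8  15.5]
scene dark h 25 40 319 x [-25.9  11.6  35.2] y [-54.8  -1.3  15.2]
scene dark h 40 55 107 x [-5.2  6.3 11.9] y [-16.    9.7  22. ]
scene dark h 55 70 139 x [-7.3  6.6 11.7] y [-20.6   9.1  22.8]
scene dark h 70 90 252 x [-6.3  9.3 13.9] y [-31.7 -10.5  38.5]
scene block top 120 x [-15.1  35.1] y [-11.6  13.3] h 37.96885081174715
side dark h 12 25 42 x [-19.2  27.8  33.1] y [-15.  -12.6  -9.8]
side dark h 25 40 244 x [-31.2  -6.4  28.1] y [-15.3 -12.6  -4.8]
side dark h 40 55 71 x [-7.6  3.6  8.9] y [-25.2 -19.5  12.4]
side dark h 55 70 105 x [-8.1  3.1  9.5] y [-26.2 -21.9  11.4]
side dark h 70 90 145 x [-11.4   5.6  11.4] y [-43.4 -23.   17.2]
side block top 104 x [-34.9  32.7] y [-18.3  11.6] h 38.61681708282683
wrist dark h 12 25 624 x [-29.2   1.3  28.3] y [-52.6 -52.2 -51.8]
wrist dark h 25 40 668 x [-25.1  -0.7  28.5] y [-52.5 -52.    3.1]
wrist dark h 40 55 404 x [-7.2  6.9 11.1] y [-21.4  -9.6  22.3]
wrist dark h 55 70 754 x [-6.5  6.9 11.1] y [-21.9  10.3  22.9]
wrist dark h 70 90 2858 x [-5.9 11.5 13.4] y [-33.7  -9.5  35. ]
wrist block top 4782 x [-32.6  33.6] y [-10.6  14.7] h 38.086402835876086
```

```bash

python3 - <<'E'
from h import *
from cell import arm
np.set_printoptions(suppress=True,precision=1)
T=np.array([.4728,.0862,.0329])
for nm in("scene","side","wrist"):
    d=arm.get_image(nm);P=cloud(d);c=d["color"].astype(int);L=(P-T)@B*1000+[0,0,4]
    m=(abs(L[...,0])<16)&(abs(L[...,1])<26)&(c.max(-1)<75)&(L[...,2]>30)&(L[...,2]<75)
    print(nm,np.histogram(L[m][:,2],bins=range(30,76,3))[0])
for nm in("scene","side"):
    d=dict(np.load(f"pics/{nm}0.npz"));P=cloud(d)
    m=(abs(P[...,0]-.575)<.08)&(abs(P[...,1])<.04)&(P[...,2]>.12)&(P[...,2]<.35)
    q=P[m]*1000;print(nm,"start: lowest",np.sort(q[:,2])[:12],"hist",np.histogram(q[:,2],bins=range(170,300,6))[0], "x",np.percentile(q[q[:,2]<235][:,0],[2,50,98]),"y",np.percentile(q[q[:,2]<235][:,1],[2,50,98]))
s=arm.read_state();print(s['t'],s['joint_positions'].round(3),s['tau'].round(2))
E
```

```text
scene [12 12 19 13 18 21 26 28 26 25 27 27 28 31 27]
side [21 27 16  6  9 12 18 20 16 17 19 20 23 18 21]
wrist [  0   0  11  18  36  78 112 121 130 154 128 161 178 119  87]Traceback (most recent call last):
  File "<stdin>", line 12, in <module>
    return _quantile_unchecked(
        a, q, axis, out, overwrite_input, method, keepdims, weights)
    return _ureduce(a,
                    func=_quantile_ureduce_func,
    ...<5 lines>...
                    overwrite_input=overwrite_input,
                    method=method)
    r = func(a, **kwargs)
    result = _quantile(arr,
                       quantiles=q,
    ...<2 lines>...
                       out=out,
                       weights=wgt)
    slices_having_nans = np.isnan(arr[-1, ...])
                                  ~~~^^^^^^^^^
IndexError: index -1 is out of bounds for axis 0 with size 0
```

```bash

python3 - <<'E'
from h import *
from cell import arm
np.set_printoptions(suppress=True,precision=1)
for nm in("scene","side"):
    d=dict(np.load(f"pics/{nm}0.npz"));P=cloud(d)
    m=(abs(P[...,0]-.575)<.08)&(abs(P[...,1])<.06)&(P[...,2]>.12)&(P[...,2]<.40)
    q=P[m]*1000;print(nm,len(q),"lowest",np.sort(q[:,2])[:15]);h=np.histogram(q[:,2],bins=range(180,400,10));print(h[0])
    l=q[q[:,2]<q[:,2].min()+25];print("x",np.percentile(l[:,0],[2,50,98]),"y",np.percentile(l[:,1],[2,50,98]))
T=np.array([.4728,.0862,.0329])
d=arm.get_image("wrist");P=cloud(d);c=d["color"].astype(int);L=(P-T)@B*1000+[0,0,4]
m=(abs(L[...,0])<16)&(abs(L[...,1])<26)&(c.max(-1)<75)&(L[...,2]>25)&(L[...,2]<48)
q=L[m];i=np.argsort(q[:,2])[:40:3];print(q[i])
E
```

```text
scene 4270 lowest [242.4 242.9 243.1 243.2 243.5 243.8 244.2 244.2 244.3 244.4 244.6 244.7
 244.8 245.2 245.2]
[  0   0   0   0   0   0  51 118 130 125 129 303 386 411 356 487 451 112
 289 300 304]
x [518.8 532.4 629.6] y [-9.2  7.2 12.9]
side 3569 lowest [243.3 243.4 243.5 243.6 243.6 243.8 243.8 243.9 243.9 243.9 243.9 244.
 244.  244.  244.2]
[  0   0   0   0   0   0  95 162 163 159 127 228 214 207 229 267 269 210
 400 391 410]
x [529.8 624.1 632.8] y [-10.9   1.8  10. ]
[[-10.7  -9.6  36.9]
 [  8.1  -9.7  37.9]
 [ -8.6  -9.5  38.2]
 [-10.3  -9.5  38.4]
 [  6.6  -9.7  38.6]
 [  1.2  -9.8  38.8]
 [  7.5  -9.7  39.2]
 [  4.1  -9.7  39.6]
 [  1.5  -9.7  40.4]
 [  0.1  -9.7  41.2]
 [ -0.3  -9.7  41.5]
 [  1.7  -9.6  41.8]
 [ 10.3  11.6  42.4]
 [ 11.   -9.9  42.5]]
```

All views agree: the finger ends sit about 31 mm behind the reported TCP along the tool axis. At the start they were at z≈0.243 against a reported 0.197, and now they are just above the block's top at h≈38. The block wasn't touched. I'll open, go lower with that correction, and check.

```bash

python3 -m inch '[[[0,-0.0009,0.0024],[0,0,0],0.05],[[0,0,0],[0,0,0],0.05],[[0,0,0],[0,0,0],0.05],[[0,0,0],[0,0,0],0.05],[[0,0,0],[0,0,0],0.05],[[0,0,0],[0,0,0],0.05],[[0,0,0],[0,0,0],0.05],[[0,0,0],[0,0,0],0.05]]' 20
python3 -m inch '[[[0.0001,0.0018,-0.0047],[0,0,0],0.05],[[0.0001,0.0018,-0.0047],[0,0,0],0.05],[[0.0001,0.0018,-0.0047],[0,0,0],0.05],[[0.0001,0.0018,-0.0047],[0,0,0],0.05],[[0.0001,0.0018,-0.0047],[0,0,0],0.05],[[0,0.0009,-0.0023],[0,0,0],0.05],[[0,0,0],[0,0,0],0.05],[[0,0,0],[0,0,0],0.05]]'
python3 st.py near
cat > tip.py <<'E'
from h import *
from cell import arm
import sys
np.set_printoptions(suppress=True,precision=1)
T=np.array(dict(far=[.6176,.0791,.0328],mid=[.5403,.0827,.0328],near=[.4728,.0862,.0329])[sys.argv[1]])
s=arm.read_state();e=B.T@(s['eef_pos']-T)*1000
d=arm.get_image("wrist");P=cloud(d);c=d["color"].astype(int);L=(P-T)@B*1000+[0,0,4]
for sg in(-1,1):
    a=(L[...,1]-e[1])*sg
    m=(abs(L[...,0]-e[0])<16)&(a>17)&(a<45)&(c.max(-1)<75)&(L[...,2]>3)&(L[...,2]<60)
    q=L[m];i=np.argsort(q[:,2]);print(sg,len(q),q[i[:4]].tolist(),"x",np.percentile(q[:,0],[2,98]),"y",np.percentile(q[:,1],[2,98]))
E
python3 tip.py near
```

```text
t: 4.65
eef_pos: [0.4731, 0.0847, 0.0374]
tcp_rot: [-2.781, 0.065, -0.013]
contact_force: [0.3, -0.2, 0.4]
width: 0.588
t: 5.32
eef_pos: [0.4736, 0.0947, 0.0116]
tcp_rot: [-2.781, 0.065, -0.013]
contact_force: [0.3, -0.3, -0.3]
width: 0.584
t 5.32 board mm from start x,y,h-4: [  0.4  -0.4 -22.9] F board [-0.39 -0.35 -0.21] w mm 49.9 turn left [-0.0002  0.0008  0.0001] world left [-0.0008 -0.0085  0.0213]
-1 1426 [[0.6892834686639426, -24.77919032777077, 16.531035477244213], [-1.0394616376884853, -24.840211114044564, 16.713119389614562], [-2.7273754260234275, -24.886654857759304, 16.97695419767488], [8.173221933688335, -24.84608308073154, 17.04148939716884]] x [-9.6 12.5] y [-40.7 -24.5]
1 1384 [[5.613711010055223, 25.42866744869212, 17.820378226691084], [-7.737349805047709, 25.53401004823262, 17.933800422410624], [4.556992869104848, 25.44494835261788, 18.060749009898966], [6.401691727280079, 25.335276746997305, 18.17759401197084]] x [-9.  12.6] y [25.1 39.1]
```

```bash

python3 -m inch '[[[0,0.0016,-0.0042],[0,0,0],0.05],[[0,0.0016,-0.0042],[0,0,0],0.044],[[0,0,0],[0,0,0],0.038],[[0,0,0],[0,0,0],0.034],[[0,0,0],[0,0,0],0.031],[[0,0,0],[0,0,0],0.030],[[0,0,0],[0,0,0],0.029],[[0,0,0],[0,0,0],0.028]]' 20
python3 st.py near
python3 -m inch '[[[0,0,0],[0,0,0],0.027],[[0,0,0],[0,0,0],0.026],[[0,0,0],[0,0,0],0.025],[[0,0,0],[0,0,0],0.024],[[0,0,0],[0,0,0],0.023],[[0,0,0],[0,0,0],0.022],[[0,0,0],[0,0,0],0.020],[[0,0,0],[0,0,0],0.020]]'
python3 st.py near
```

```text
t: 6.03
eef_pos: [0.4735, 0.0978, 0.0033]
tcp_rot: [-2.781, 0.065, -0.013]
contact_force: [-3.9, -1.1, 2.7]
width: 0.329
t 6.03 board mm from start x,y,h-4: [  0.4  -0.1 -31.7] F board [-0.26  3.83  2.98] w mm 28.1 turn left [-0.0001  0.0007  0.    ] world left [-0.0007 -0.0116  0.0296]
t: 6.7
eef_pos: [0.4735, 0.0977, 0.0034]
tcp_rot: [-2.781, 0.065, -0.013]
contact_force: [-3.7, -2.5, 5.0]
width: 0.324
t 6.7 board mm from start x,y,h-4: [  0.4  -0.2 -31.7] F board [-0.76  3.58  5.65] w mm 27.7 turn left [-0.0001  0.0008  0.0001] world left [-0.0007 -0.0115  0.0295]
```

```bash

for i in 1 2; do python3 -m inch '[[[0.0001,0.0028,0.00106],[0,0,0],0.02],[[0.0001,0.0028,0.00106],[0,0,0],0.02],[[0.0001,0.0028,0.00106],[0,0,0],0.02],[[0.0001,0.0028,0.00106],[0,0,0],0.02],[[0.0001,0.0028,0.00106],[0,0,0],0.02],[[0.0001,0.0028,0.00106],[0,0,0],0.02],[[0.0001,0.0028,0.00106],[0,0,0],0.02],[[0.0001,0.0028,0.00106],[0,0,0],0.02]]' >/dev/null; python3 st.py near; done
python3 -m inch '[[[-0.0001,-0.0028,-0.00106],[0,0,0],0.02],[[-0.0001,-0.0028,-0.00106],[0,0,0],0.02],[[-0.0001,-0.0028,-0.00106],[0,0,0],0.02],[[-0.0001,-0.0028,-0.00106],[0,0,0],0.02],[[-0.0001,-0.0028,-0.00106],[0,0,0],0.02],[[-0.0001,-0.0028,-0.00106],[0,0,0],0.02],[[-0.0001,-0.0028,-0.00106],[0,0,0],0.02],[[-0.0001,-0.0028,-0.00106],[0,0,0],0.02]]' >/dev/null
python3 st.py near
```

```text
t 7.37 board mm from start x,y,h-4: [ 24.7  -0.1 -31.7] F board [-3.91  0.78  1.46] w mm 27.7 turn left [0.0001 0.0012 0.0001] world left [-0.0017 -0.0342  0.021 ]
t 8.03 board mm from start x,y,h-4: [ 48.6   0.1 -31.7] F board [-4.39 -0.61  1.19] w mm 27.9 turn left [-0.      0.0012  0.0002] world left [-0.0025 -0.0566  0.0125]
t 8.7 board mm from start x,y,h-4: [ 24.1  -0.2 -31.7] F board [3.52 0.04 4.76] w mm 27.5 turn left [-0.0003  0.0011  0.0004] world left [-0.0017 -0.0337  0.0212]
```

Uphill the block drags with about 4.2 N, and downhill with 3.5 N at a 4.8 N press. That gives mu≈0.6, so the near block grips. I'll take it to the upper half.

```bash

for i in 1 2 3; do python3 -m inch '[[[0.00015,0.00327,0.00123],[0,0,0],0.02],[[0.00015,0.00327,0.00123],[0,0,0],0.02],[[0.00015,0.00327,0.00123],[0,0,0],0.02],[[0.00015,0.00327,0.00123],[0,0,0],0.02],[[0.00015,0.00327,0.00123],[0,0,0],0.02],[[0.00015,0.00327,0.00123],[0,0,0],0.02],[[0.00015,0.00327,0.00123],[0,0,0],0.02],[[0.00015,0.00327,0.00123],[0,0,0],0.02]]' >/dev/null; python3 st.py near; done
python3 -m inch '[[[0,0,0],[0,0,0],0.024],[[0,0,0],[0,0,0],0.027],[[0,0,0],[0,0,0],0.028],[[0,0,0],[0,0,0],0.029],[[0,0,0],[0,0,0],0.030],[[0,0,0],[0,0,0],0.035],[[0,0,0],[0,0,0],0.045],[[0,0,0],[0,0,0],0.05]]' >/dev/null; python3 st.py near
python3 tip.py near
python3 - <<'E'
from h import *
from cell import arm
d=arm.get_image("wrist");P=cloud(d);T=np.array([.4728,.0862,.0329]);L=(P-T)@B*1000+[0,0,4]
c=d["color"].max(-1)
m=(abs(L[...,2]-38)<4)&(abs(L[...,1])<20)&(c>60)&(L[...,0]>40);q=L[m];print("top x",np.percentile(q[:,0],[1,99]),"y",np.percentile(q[:,1],[1,99]),"h",np.median(q[:,2]))
E
```

```text
t 9.37 board mm from start x,y,h-4: [ 51.5  -0.2 -31.7] F board [-6.45  0.82  6.01] w mm 27.9 turn left [0.0013 0.0011 0.0005] world left [-0.003  -0.0593  0.0116]
t 10.03 board mm from start x,y,h-4: [ 79.4  -0.2 -31.7] F board [-6.25  0.27  6.52] w mm 27.9 turn left [0.0013 0.0012 0.0006] world left [-0.0043 -0.0854  0.0017]
t 10.7 board mm from start x,y,h-4: [107.4  -0.2 -31.7] F board [-7.2   1.08  6.05] w mm 27.7 turn left [0.0014 0.0012 0.0006] world left [-0.0055 -0.1115 -0.0081]
t 11.37 board mm from start x,y,h-4: [ 1.083e+02  1.000e-01 -3.190e+01] F board [-0.73  0.71  0.58] w mm 49.9 turn left [-0.0002  0.0007  0.0002] world left [-0.0051 -0.1125 -0.0082]
-1 2387 [[109.3162535327047, -24.30260889866132, 6.764038134638376], [107.48317523369997, -24.235609170254875, 7.818836654472747], [109.39793042882015, -24.11456813039652, 7.9684308698425115], [108.87078297177489, -24.12046344664846, 8.106925952778976]] x [ 98.4 121.5] y [-44.1 -23.9]
1 2293 [[108.38863045203226, 25.93327610720885, 7.294866843661367], [108.03578325006747, 25.88484950527952, 7.737956926853237], [104.51976621284106, 26.014528908987444, 8.022587364245567], [106.53946290638214, 25.873172294523933, 8.310213547916828]] x [ 99.  121.6] y [25.7 44.1]
top x [ 77.44092115 141.39870063] y [-13.01952893  14.08958554] h 38.02880337261522
```

Near block rests at board x ≈ +47 mm, released and still. Next is the middle block.

```bash

python3 -m inch '[[[-0.0002,-0.0053,0.014],[0,0,0],0.05],[[-0.0002,-0.0053,0.014],[0,0,0],0.05],[[-0.0002,-0.0053,0.014],[0,0,0],0.05],[[0.0124,-0.021,-0.0076],[0,0,0],0.05],[[0.0124,-0.021,-0.0076],[0,0,0],0.05],[[0.0124,-0.021,-0.0076],[0,0,0],0.05],[[0.0125,-0.0209,-0.0076],[0,0,0],0.05],[[0.0125,-0.0209,-0.0076],[0,0,0],0.05]]' 20 >/dev/null
python3 -m inch '[[[0,0,0],[0,0,0],0.05],[[0,0,0],[0,0,0],0.05],[[0,0,0],[0,0,0],0.05],[[0,0,0],[0,0,0],0.05],[[0,0,0],[0,0,0],0.05],[[0,0,0],[0,0,0],0.05],[[0,0,0],[0,0,0],0.05],[[0,0,0],[0,0,0],0.05]]' >/dev/null
python3 st.py mid; python3 tip.py mid
cat > top.py <<'E'
from h import *
from cell import arm
import sys
T=np.array(dict(far=[.6176,.0791,.0328],mid=[.5403,.0827,.0328],near=[.4728,.0862,.0329])[sys.argv[1]])
d=arm.get_image("wrist");P=cloud(d);L=(P-T)@B*1000+[0,0,4];c=d["color"].max(-1)
m=(abs(L[...,2]-38)<2.5)&(abs(L[...,1])<25)&(c>60)&(L[...,0]<60);q=L[m];print("top x",np.percentile(q[:,0],[1,99]),"y",np.percentile(q[:,1],[1,99]),"h",np.median(q[:,2]))
E
python3 top.py mid
```

```text
t 12.8 board mm from start x,y,h-4: [ 0.3  0.5 13.5] F board [-0.38 -0.07  0.34] w mm 49.6 turn left [-0.0001  0.0014 -0.0001] world left [ 0.0007  0.0045 -0.0127]
-1 89 [[-1.3508764089657643, -24.125896240327997, 51.817057908728614], [-0.03905755303638067, -23.87577141730212, 53.0065314801475], [-1.153809443525322, -23.905027733411774, 53.19293262955563], [-1.3434506403406448, -23.806060681331914, 53.90355655621763]] x [-9.9 11.1] y [-33.1 -23.6]
1 74 [[-4.02748633818872, 26.369202681186202, 53.57528779543417], [-5.508193132737387, 26.350784902034057, 54.184392036390385], [-4.876056960405546, 26.317349820045763, 54.203848727714956], [-4.178002849071346, 26.264602472571482, 54.3324382979801]] x [-7.6 11.1] y [26.  36.4]
top x [-33.35880233  33.61899086] y [-12.01353768  14.84214633] h 38.037423894648725
```

```bash

python3 -m inch '[[[0.0001,0.0032,-0.0085],[0,0,0],0.05],[[0.0001,0.0032,-0.0085],[0,0,0],0.05],[[0.0001,0.0032,-0.0085],[0,0,0],0.05],[[0.0001,0.0032,-0.0085],[0,0,0],0.05],[[0.0001,0.0031,-0.0083],[0,0,0],0.05],[[0,0,0],[0,0,0],0.045],[[0,0,0],[0,0,0],0.036],[[0,0,0],[0,0,0],0.032]]' 20 >/dev/null; python3 st.py mid
python3 -m inch '[[[0,0,0],[0,0,0],0.031],[[0,0,0],[0,0,0],0.030],[[0,0,0],[0,0,0],0.029],[[0,0,0],[0,0,0],0.028],[[0,0,0],[0,0,0],0.026],[[0,0,0],[0,0,0],0.024],[[0,0,0],[0,0,0],0.022],[[0,0,0],[0,0,0],0.020]]' >/dev/null; python3 st.py mid
```

```text
t 13.57 board mm from start x,y,h-4: [ -0.    0.5 -31.7] F board [ 0.55  0.03 -0.01] w mm 32.0 turn left [-0.0001  0.0012  0.0001] world left [ 0.     -0.0112  0.0297]
t 14.23 board mm from start x,y,h-4: [ -0.1   0.4 -31.5] F board [-1.3   0.88  6.09] w mm 27.8 turn left [-0.      0.0017  0.0003] world left [-0.0001 -0.011   0.0295]
```

```bash

for i in 1 2; do python3 -m inch '[[[0.0001,0.0028,0.00106],[0,0,0],0.02],[[0.0001,0.0028,0.00106],[0,0,0],0.02],[[0.0001,0.0028,0.00106],[0,0,0],0.02],[[0.0001,0.0028,0.00106],[0,0,0],0.02],[[0.0001,0.0028,0.00106],[0,0,0],0.02],[[0.0001,0.0028,0.00106],[0,0,0],0.02],[[0.0001,0.0028,0.00106],[0,0,0],0.02],[[0.0001,0.0028,0.00106],[0,0,0],0.02]]' >/dev/null; python3 st.py mid; done
python3 -m inch '[[[-0.0001,-0.0028,-0.00106],[0,0,0],0.02],[[-0.0001,-0.0028,-0.00106],[0,0,0],0.02],[[-0.0001,-0.0028,-0.00106],[0,0,0],0.02],[[-0.0001,-0.0028,-0.00106],[0,0,0],0.02],[[-0.0001,-0.0028,-0.00106],[0,0,0],0.02],[[-0.0001,-0.0028,-0.00106],[0,0,0],0.02],[[-0.0001,-0.0028,-0.00106],[0,0,0],0.02],[[-0.0001,-0.0028,-0.00106],[0,0,0],0.02]]' >/dev/null
python3 st.py mid
```

```text
t 14.9 board mm from start x,y,h-4: [ 23.7   0.6 -31.5] F board [-3.2   0.61  5.65] w mm 27.6 turn left [0.0005 0.0016 0.0004] world left [-0.0009 -0.0333  0.0211]
t 15.57 board mm from start x,y,h-4: [ 47.7   0.9 -31.5] F board [-3.32 -0.6   6.02] w mm 27.7 turn left [0.0004 0.0015 0.0004] world left [-0.0017 -0.0557  0.0127]
t 16.23 board mm from start x,y,h-4: [ 23.7   0.7 -31.5] F board [0.82 0.5  6.39] w mm 28.0 turn left [-0.0003  0.0016  0.0003] world left [-0.0009 -0.0332  0.0212]
```

Middle block: 3.3 N uphill and 0.8 N downhill at about a 6 N press gives mu≈0.23, so it's slippery. I'll put it back at the fence.

```bash

python3 -m inch '[[[-0.0001,-0.0027,-0.00102],[0,0,0],0.02],[[-0.0001,-0.0027,-0.00102],[0,0,0],0.02],[[-0.0001,-0.0027,-0.00102],[0,0,0],0.02],[[-0.0001,-0.0027,-0.00102],[0,0,0],0.02],[[-0.0001,-0.0027,-0.00102],[0,0,0],0.02],[[-0.0001,-0.0027,-0.00102],[0,0,0],0.02],[[-0.0001,-0.0027,-0.00102],[0,0,0],0.02],[[-0.0001,-0.0027,-0.00102],[0,0,0],0.02]]' >/dev/null; python3 st.py mid
python3 -m inch '[[[0,0,0],[0,0,0],0.02],[[0,0,0],[0,0,0],0.024],[[0,0,0],[0,0,0],0.027],[[0,0,0],[0,0,0],0.028],[[0,0,0],[0,0,0],0.030],[[0,0,0],[0,0,0],0.035],[[0,0,0],[0,0,0],0.045],[[0,0,0],[0,0,0],0.05]]' >/dev/null; python3 st.py mid; python3 top.py mid
```

```text
t 16.9 board mm from start x,y,h-4: [  0.6   0.4 -31.5] F board [1.14 0.11 6.45] w mm 27.9 turn left [-0.0003  0.0017  0.0003] world left [-0.0001 -0.0117  0.0293]
t 17.57 board mm from start x,y,h-4: [  0.8   0.8 -32. ] F board [ 0.87  0.91 -0.57] w mm 49.7 turn left [-0.0003  0.0007  0.0001] world left [ 0.0003 -0.0121  0.0297]
top x [-30.16853553  33.72182138] y [-12.12273568  14.69167071] h 38.06442044579667
```

```bash

python3 -m inch '[[[-0.0002,-0.0053,0.014],[0,0,0],0.05],[[-0.0002,-0.0053,0.014],[0,0,0],0.05],[[-0.0002,-0.0053,0.014],[0,0,0],0.05],[[0.0194,-0.0011,0],[0,0,0],0.05],[[0.0194,-0.0011,0],[0,0,0],0.05],[[0.0194,-0.0011,0],[0,0,0],0.05],[[0.0194,-0.0012,0],[0,0,0],0.05],[[0,0,0],[0,0,0],0.05]]' 20 >/dev/null
python3 -m inch '[[[0,0,0],[0,0,0],0.05],[[0,0,0],[0,0,0],0.05],[[0,0,0],[0,0,0],0.05],[[0,0,0],[0,0,0],0.05],[[0,0,0],[0,0,0],0.05],[[0,0,0],[0,0,0],0.05],[[0,0,0],[0,0,0],0.05],[[0,0,0],[0,0,0],0.05]]' >/dev/null
python3 st.py far; python3 tip.py far; python3 top.py far
```

```text
t 18.95 board mm from start x,y,h-4: [-0.1  0.3 13.5] F board [-0.19 -0.2  -0.79] w mm 50.0 turn left [-0.0001  0.0012  0.0002] world left [ 0.0005  0.0049 -0.0126]
-1 92 [[0.07122255706682795, -24.103604019642937, 52.85615547312471], [-0.5044340546891922, -24.12383760188732, 52.91711677197618], [1.000127678825606, -23.97099762362646, 53.410818998511616], [-3.075660449762612, -24.128041900979067, 53.75237595885829]] x [-10.   10.7] y [-25.  -23.8]
1 78 [[-3.400216637605791, 26.01082384214649, 54.23120109514143], [-3.7868864861948133, 25.97472972219065, 54.603131396777115], [-5.589554592249873, 26.05151557092302, 54.67906701947948], [-4.298959665650583, 25.97510715243371, 54.76972497094297]] x [-8.2 10.8] y [25.8 31. ]
top x [-33.78643403  33.75364888] y [-12.4944407   14.28368656] h 38.07911344422126
```

Centred on the far block. I'll descend, grip, and drag it both ways.

```bash

python3 -m inch '[[[0.0001,0.0032,-0.0085],[0,0,0],0.05],[[0.0001,0.0032,-0.0085],[0,0,0],0.05],[[0.0001,0.0032,-0.0085],[0,0,0],0.05],[[0.0001,0.0032,-0.0085],[0,0,0],0.05],[[0.0001,0.0031,-0.0083],[0,0,0],0.05],[[0,0,0],[0,0,0],0.045],[[0,0,0],[0,0,0],0.036],[[0,0,0],[0,0,0],0.032]]' 20 >/dev/null; python3 st.py far
python3 -m inch '[[[0,0,0],[0,0,0],0.031],[[0,0,0],[0,0,0],0.030],[[0,0,0],[0,0,0],0.029],[[0,0,0],[0,0,0],0.028],[[0,0,0],[0,0,0],0.026],[[0,0,0],[0,0,0],0.024],[[0,0,0],[0,0,0],0.022],[[0,0,0],[0,0,0],0.020]]' >/dev/null; python3 st.py far
```

```text
t 19.72 board mm from start x,y,h-4: [ -0.1   0.3 -31.6] F board [ 0.24 -0.18  0.17] w mm 31.7 turn left [-0.0002  0.0013  0.0001] world left [-0.0002 -0.0111  0.0296]
t 20.38 board mm from start x,y,h-4: [ -0.2   0.1 -31.4] F board [-1.03 -0.76  6.03] w mm 27.4 turn left [0.     0.0018 0.0003] world left [-0.0004 -0.0109  0.0294]
```

```bash

for i in 1 2; do python3 -m inch '[[[0.0001,0.0028,0.00106],[0,0,0],0.02],[[0.0001,0.0028,0.00106],[0,0,0],0.02],[[0.0001,0.0028,0.00106],[0,0,0],0.02],[[0.0001,0.0028,0.00106],[0,0,0],0.02],[[0.0001,0.0028,0.00106],[0,0,0],0.02],[[0.0001,0.0028,0.00106],[0,0,0],0.02],[[0.0001,0.0028,0.00106],[0,0,0],0.02],[[0.0001,0.0028,0.00106],[0,0,0],0.02]]' >/dev/null; python3 st.py far; done
python3 -m inch '[[[-0.0001,-0.0028,-0.00106],[0,0,0],0.02],[[-0.0001,-0.0028,-0.00106],[0,0,0],0.02],[[-0.0001,-0.0028,-0.00106],[0,0,0],0.02],[[-0.0001,-0.0028,-0.00106],[0,0,0],0.02],[[-0.0001,-0.0028,-0.00106],[0,0,0],0.02],[[-0.0001,-0.0028,-0.00106],[0,0,0],0.02],[[-0.0001,-0.0028,-0.00106],[0,0,0],0.02],[[-0.0001,-0.0028,-0.00106],[0,0,0],0.02]]' >/dev/null
python3 st.py far
```

```text
t 21.05 board mm from start x,y,h-4: [ 23.2   0.4 -31.4] F board [-7.03 -0.37  7.11] w mm 27.7 turn left [0.0011 0.0015 0.0006] world left [-0.0011 -0.0327  0.0212]
t 21.72 board mm from start x,y,h-4: [ 47.2   0.7 -31.4] F board [-6.39  0.65  5.98] w mm 27.9 turn left [0.001  0.0014 0.0005] world left [-0.0018 -0.0552  0.0128]
t 22.38 board mm from start x,y,h-4: [ 24.1   0.5 -31.4] F board [ 3.59 -0.84  5.99] w mm 27.8 turn left [-0.0009  0.0018  0.0001] world left [-0.0011 -0.0336  0.0209]
```

The far block grips (mu≈0.57), so it goes to the upper half.

```bash

for i in 1 2 3; do python3 -m inch '[[[0.00015,0.00327,0.00123],[0,0,0],0.02],[[0.00015,0.00327,0.00123],[0,0,0],0.02],[[0.00015,0.00327,0.00123],[0,0,0],0.02],[[0.00015,0.00327,0.00123],[0,0,0],0.02],[[0.00015,0.00327,0.00123],[0,0,0],0.02],[[0.00015,0.00327,0.00123],[0,0,0],0.02],[[0.00015,0.00327,0.00123],[0,0,0],0.02],[[0.00015,0.00327,0.00123],[0,0,0],0.02]]' >/dev/null; python3 st.py far; done
python3 -m inch '[[[0,0,0],[0,0,0],0.024],[[0,0,0],[0,0,0],0.027],[[0,0,0],[0,0,0],0.028],[[0,0,0],[0,0,0],0.029],[[0,0,0],[0,0,0],0.030],[[0,0,0],[0,0,0],0.035],[[0,0,0],[0,0,0],0.045],[[0,0,0],[0,0,0],0.05]]' >/dev/null; python3 st.py far
python3 -m inch '[[[-0.0002,-0.0053,0.014],[0,0,0],0.05],[[-0.0002,-0.0053,0.014],[0,0,0],0.05],[[-0.0002,-0.0053,0.014],[0,0,0],0.05],[[-0.0002,-0.0053,0.014],[0,0,0],0.05],[[-0.0002,-0.0053,0.014],[0,0,0],0.05],[[-0.0002,-0.0053,0.014],[0,0,0],0.05],[[0,-0.015,0.014],[0,0,0],0.05],[[0,-0.015,0.014],[0,0,0],0.05]]' >/dev/null
python3 -m inch '[[[-0.01,-0.02,0.01],[0,0,0],0.05],[[-0.01,-0.02,0.01],[0,0,0],0.05],[[-0.01,-0.02,0.01],[0,0,0],0.05],[[0,-0.02,0.01],[0,0,0],0.05],[[0,-0.02,0.01],[0,0,0],0.05],[[0,0,0],[0,0,0],0.05],[[0,0,0],[0,0,0],0.05],[[0,0,0],[0,0,0],0.05]]'
cat > fin.py <<'E'
from h import *
from cell import arm
ims=[]
for nm in("scene","side"):
    d=arm.get_image(nm);P=cloud(d);ims.append(d["color"])
    for b,T in dict(far=[.6176,.0791,.0328],mid=[.5403,.0827,.0328],near=[.4728,.0862,.0329]).items():
        L=(P-np.array(T))@B*1000+[-60,0,4]
        m=(abs(L[...,2]-38)<3)&(abs(L[...,1])<20)&(abs(L[...,0])<110)&(d["color"].max(-1)>60)
        q=L[m]
        if len(q)<20: print(nm,b,"few");continue
        r=cv2.minAreaRect(q[:,:2].astype(np.float32));print(nm,b,"board x,y",np.round(r[0],1),"size",np.round(r[1],1),"ang",round(r[2],1),"h",np.percentile(q[:,2],[5,50,95]).round(1))
    zz=P[...,2];
    for k,lo,hi,x0,x1,y0,y1 in(("bin",.105,.125,.55,.64,.31,.39),("tin",.024,.036,.69,.78,.14,.24)):
        q=P[(zz>lo)&(zz<hi)&(P[...,0]>x0)&(P[...,0]<x1)&(P[...,1]>y0)&(P[...,1]<y1)];print(nm,k,np.percentile(q,[2,98],0).round(3).tolist())
cv2.imwrite("pics/fin.png",np.hstack([cv2.resize(ims[0][130:310,190:430],(400,300)),cv2.resize(ims[1][130:310,110:350],(400,300))])[:,:,::-1])
print(arm.read_state()['contact_force'])
E
python3 fin.py
```

```text
t 23.05 board mm from start x,y,h-4: [ 50.9   0.5 -31.4] F board [-7.57 -0.37  7.16] w mm 27.6 turn left [0.001  0.0015 0.0006] world left [-0.0023 -0.0587  0.0114]
t 23.72 board mm from start x,y,h-4: [ 78.9   0.4 -31.4] F board [-8.38 -0.36  7.92] w mm 27.8 turn left [0.0011 0.0015 0.0006] world left [-0.0035 -0.0848  0.0016]
t 24.38 board mm from start x,y,h-4: [106.8   0.5 -31.4] F board [-7.09 -0.73  7.9 ] w mm 27.9 turn left [0.0011 0.0015 0.0007] world left [-0.0048 -0.1109 -0.0082]
t 25.05 board mm from start x,y,h-4: [107.7   0.9 -32. ] F board [ 0.16 -0.35  0.15] w mm 50.0 turn left [-0.0002  0.0007  0.0001] world left [-0.0044 -0.112  -0.008 ]
t: 26.38
eef_pos: [0.5907, 0.0297, 0.2025]
tcp_rot: [-2.78, 0.065, -0.013]
contact_force: [-0.2, 0.6, -1.0]
width: 0.588
scene far board x,y [47.7  0.7] size [70.3 29.3] ang 0.7 h [35.9 37.7 39. ]
scene mid board x,y [-58.5   0.5] size [71.3 29.8] ang 0.4 h [36.2 37.8 38.9]
scene near board x,y [48.   0.1] size [28.7 70.2] ang 88.3 h [36.1 37.9 39. ]
scene bin [[0.566, 0.331, 0.105], [0.626, 0.365, 0.115]]
scene tin [[0.7, 0.159, 0.025], [0.767, 0.223, 0.034]]
side far board x,y [46.4 -1.3] size [28.9 68.7] ang 89.5 h [35.7 38.5 39.7]
side mid board x,y [-61.5  -3.4] size [68.9 29.8] ang 0.1 h [35.6 38.5 39.5]
side near board x,y [45.7 -2.3] size [31.2 68.9] ang 87.7 h [35.5 38.3 39.4]
side bin [[0.567, 0.328, 0.105], [0.629, 0.361, 0.115]]
side tin [[0.701, 0.157, 0.025], [0.769, 0.219, 0.035]]
[-0.82943503 -0.25012217 -0.65001902]
```

View pics/fin.png

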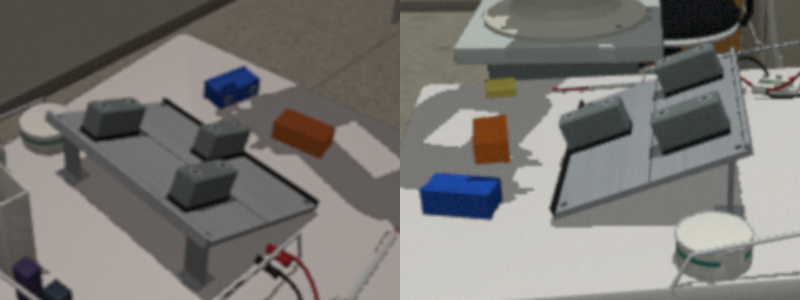

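The picture shows the far block at (112,118) and the near block at (203,183) on the upper half, past the scribed line. The middle block at (220,138) is at the fence. All three are flat, and the bin and tin haven't moved. Handing in.

```bash
python3 -c "
from cell import arm
print(arm.hand_in())"
```

```text
the job is handed in; nothing more can be done
None
```

I dragged all three blocks up and down the board, sorted them by feel, and handed the job in at about t = 26.5 s of the 72 s. No verdict was reported.

| Block | Estimated friction | Result | Final board x |
|---|---|---|---|
| Nearest the robot | about 0.6 | grips, left on the upper half | about +47 mm |
| Middle | about 0.23 | slippery, put back at the low fence | about -60 mm |
| Farthest | about 0.57 | grips, left on the upper half | about +47 mm |

- **Load:** press readings stayed at or below about 8 N. With the weight added, the load on the soles was about 12 N at the readings I took, against the 40 N limit.
- **Last checks:** Both cameras show the block tops 38 mm above the face, so all three stand flat. The bin and tin are within 1 mm of where they were, and the gripper is clear of everything.
- **Disagreements:** The two cameras differ by 1–3 mm on block positions, well inside the margins. The finger ends sit about 31 mm behind the reported TCP. The first closing was therefore just above the near block's top and met nothing. I measured the offset in the images and corrected for it from then on.

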